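# Hook the grabber probe onto the bent lamp post

### The job

Take the sprung grabber probe out of its rest and clip it onto the middle one of the three copper posts of the lamp test box, without the probe touching the two outer posts: squeeze the thumb plate towards the finger flange so that the hook comes out, bring the open hook round the post from the side until you feel the post lie against the inside of the hook, then let the plunger spring back so that the post is gripped between hook and nose. The soft copper post is already bent over to one side or the other, so only touch it lightly with the open hook; let go of the probe, leave it held by the post alone, and leave everything else on the bench where it is.

Things in the scene. Friction and masses are not known exactly. Their poses are not given: they have to be found in the camera images.
- probe: Black plastic grabber probe, 113 mm long, 38 g, lying level in its rest, hook end away from the robot. Origin on its long axis in the middle of the finger flange (disc, 34 mm diameter, x = -2 to +2 mm); x along the axis to the hook, z up. Behind the flange a square housing 14 x 14 mm to x = -34, then the thumb plate; ahead a barrel, 9 mm diameter to x = 43, and the nose. Centre of mass near x = -8 mm.
- squeeze_mid (a point): Point on the probe's axis midway between the faces to be squeezed, syringe fashion: back of the thumb plate (disc, 32 mm diameter) at -27.5 mm and front of the finger flange at +27.5 mm along x, plunger out; 43 mm apart when fully pressed. Fingers from above must stay above the barrel: tips 6 to 12 mm above the axis. Probe axes.
- plunger (a joint): Travel of the plunger (thumb plate and hook in one, moving along the probe's +x): 0 = out, hook drawn in; 0.012 m = fully pressed, hook out. Spring 6.3 N at 0, 14.7 N fully pressed. Gap between nose and hook 1.5 mm at 0, 13.5 mm fully pressed (12 mm clear past the lip). With a post gripped it reads about 0.0025 m.
- probe_nose (a point): Middle of the flat end face of the probe's nose (12 mm diameter), 55 mm along x from the probe's origin, on its axis.
- hook_tip (a point): Point on the probe's axis at the inner face of the hook, moves with the plunger. The hook is a steel strip 4 mm high: a shank along the probe's right side (inner face at y = -3.75 mm, outer -5.25), then 2 mm thick across the front to y = +4 mm, ending in a lip 1.5 mm back towards the nose. It is open to the probe's left (+y).
- rest: Low bare aluminium probe rest, base plate 105 x 50 mm, fixed. Origin under the probe's flange at table height; x along the probe as it lies, whose axis is 30 mm above the table. Housing and barrel lie loose in two saddles open at the top; the probe lifts straight out.
- lampbox: White lamp test box 100 x 112 mm, 25 mm high, fixed. Origin at table height under the middle post; x points away from the three posts, towards the lamp holder and switch behind them (box from x = -25 to +75 mm); y along the row of posts, z up. The posts stand in a row across the box's front edge, 34 mm apart.
- post_foot (a point): Foot of the middle post, on the box's top, 25 mm above the table. All posts are copper rods, 4 mm diameter, 40 mm tall; the outer two upright, the middle one bent over to either side along the row (box +y or -y) by up to 0.35 rad, 10 mm at 27 mm above its foot, which this point does not show. It is soft and yields from about 10 N at that height.
- post_left: Outer post at the box's y = +34 mm, origin at its foot on the box's top, upright.
- post_right: Outer post at the box's y = -34 mm, origin at its foot on the box's top, upright.
- marker: Bystander: white and black marker pen, 130 mm long, lying.
- glue: Bystander: glue tube, 60 mm, lying.
- croc: Bystander: crocodile clip, 63 mm, lying.
- clamp: Bystander: spring clamp, 160 mm, lying.
- screwdriver: Bystander: screwdriver, 150 mm, lying.
- solder: Bystander: reel of solder, 52 mm diameter, 34 mm high.
- cell: Bystander: battery cell, 50 mm, lying.
- stand: Bystander: heavy third-hand stand, fixed, base 120 x 100 mm, 230 mm tall; origin under the middle of its base.
Mind the look-alikes: they are no part of the job. What is shaped like the probe but blue is not meant.

How it is judged:
On the way, in this order (a step that is already met when the one before it is completed fails the run):
1. the probe is lifted clear of its rest (height (world z) of probe above 0.045 m and contact force between probe and rest below 0.01 N), for 0.1 s.
2. the open hook (plunger pressed at least 8 mm) lies against the middle post (value of joint plunger above 0.008 m and contact force between probe and lampbox above 0.3 N and x of post_foot in the frame of probe between 0.05 and 0.072 m and y of post_foot in the frame of probe between -0.017 and 0.017 m), for 0.2 s.
At the end, for the whole second after the job is handed in: The middle post is gripped between hook and nose (plunger 1.2 to 4.5 mm in, more than 1 N on the post, foot of the post 50 to 72 mm ahead of the flange and within 17 mm sideways), the probe is at rest, off its rest, its axis more than 30 mm above the table, and let go (value of joint plunger between 0.0012 and 0.0045 m and contact force between probe and lampbox above 1 N and x of post_foot in the frame of probe between 0.05 and 0.072 m and y of post_foot in the frame of probe between -0.017 and 0.017 m and linear speed of probe below 0.02 m/s and height (world z) of probe above 0.03 m and contact force between probe and rest below 0.01 N); the robot touches nothing.
It fails at once if the open hook (plunger pressed more than 8 mm) pushes the post or box with more than 6 N (value of joint plunger above 0.008 m and contact force between probe and lampbox above 6 N).
It fails at once if the probe touches an outer post (contact force between probe and post_left above 0.2 N or contact force between probe and post_right above 0.2 N).
It fails at once if a bystander is moved by more than 20 mm (distance of any of marker, glue, croc, clamp, screwdriver, solder, cell from where it was at the start of the episode above 0.02 m).
It also fails if it takes over 54 s, if anything falls off the work surface, if the arm or the gripper's body presses on something with over 40 N, if the wrist force passes 120 N, or if a joint passes its speed limit or range.

### The arm

A 6-joint arm with a two-finger parallel gripper is mounted at the origin on the work surface. World frame = base frame: x ahead of the robot, y to its left, z up, the work surface at z = 0. Lengths are in m, angles in rad, forces in N, time in s.
With the tool pointing down it reaches from about 0.35 to 0.8 m from the base axis. Payload 7.3 kg.
Tool frame: the origin (TCP) lies on the centre line of the jaws, within the pads' length; the fingertips stand 25 mm ahead of it and the grasp point (between the pads) lies 6 mm ahead of it (manip.finger_overhang is the distance from the TCP to the fingertips, in m); x points along the fingers, y is the direction in which the jaws open and shut, and the axes are right-handed (so a half turn about x gives the same grasp; the last joint's range is limited). The gripper opens to 85 mm and grips with 20 to 120 N. Pads are 22 mm wide; open, the fingers measure 114 mm over their backs; the gripper's body (76 mm by 85 mm) begins 54 mm behind the grasp point. The pads swing forward as they close: fully open they stand 13 mm farther back than shut.
Start: joints at [1.044, 0.342, 1.524, -0, 1.275, -0.146], TCP at [0.195, 0.487, 0.256] pointing down, gripper open.
Joint ranges: [-2.53, 2.53], [-0.77, 2.02], [0.04, 2.7], [-1, 4.14], [0.28, 2.66], [-3.11, 3.11]. Speed limits (rad/s): [2.57, 2.57, 3.14, 3.14, 3.14, 3.14].

### API

Orientations are given as a 3x3 rotation matrix whose columns are the frame's x, y, z axes.
In Python, from station import manip gives the robot as it stands.
- The arm moves only by the tool send_rows, never from a script. Its argument "deltas" is a list of rows, each a list of 3 entries, a list of its own where there are three numbers: the shift along the world's x, y, z in m, then the turn, a rotation vector about the world's x, y, z in degrees, then the finger opening in m, from 0 to 0.0854. A call has 1 to 10 rows; each row shifts and turns the pose as measured when the row begins; what a row does not reach is not made up. A row lasts 1/8 s, in which the tool goes at most 62.5 mm and 10.7 degrees, less where a joint would pass 70% of its speed; a pose out of reach is approached as far as the arm can. A call with a gripper value outside its range is refused whole. The fingers move at their own pace and stop on an object; "newtons" is the grip in N (left out, the last holds). Time passes only in rows, so rows that do not move let the fingers close. It gives the time, the measured TCP pose, the force and the opening at its end, in the units of the state.
- manip.read_state(): the state, without advancing time (a new reading comes with each control period).
- manip.get_image(name): name is "side" or "top" or "wrist"; returns a dict with "pixels" (420x560x3 uint8, red, green, blue), "mtx" (3x3 intrinsics, pixels), "R" (3x3) and "t" (3): a world point X has camera coordinates R X + t. Camera axes: x right, y down, z forward; pixel columns grow to the right and rows downward; lengths in m; the calibration is good to about 2 mm. A picture is of the moment at which its call begins. There is no depth.
- manip.close_job(): hands the job in, once; it reports no verdict.
The state is a dict: "clock": time; "joint_positions": joint angles; "qvel": joint speeds; "joint_efforts": joint torques, N m; "position": TCP position; "tool_rot": TCP orientation; "force": force on the tool from outside, world axes, zero at the start; "wrist_torque": the same for the moment, N m; "gripper_width": finger opening in m.
Only numpy, scipy, OpenCV 4.12 (cv2) and the standard library are available. Lean on these libraries where they do the work, as an engineer would, in place of code of your own. Each camera call takes 0.05 s, during which the arm holds its last target.

## Working session

There is one attempt and no reset: what is moved stays moved. The work goes in short steps, Python scripts to look and compute and a tool call to move; the robot and the scene stay as the last step left them, time stands still between calls to the robot, and variables do not carry over. Pictures are saved under pics/ and viewed, and the job is handed in when it is done.

Besides the shell and the picture viewer there is one more tool, called after "Call:" as name(argument=value, ...) on one line, values as JSON. send_rows: Moves the arm, as the interface text tells. Its arguments: {"type":"object","properties":{"deltas":{"type":"array","items":{"type":"array"}},"newtons":{"type":"number"}},"required":["deltas"]}

```bash
mkdir -p pics; ls
cat > h.py <<'E'
import sys; sys.path.insert(0,'.')
import numpy as np, cv2, pickle
from station import manip
np.set_printoptions(precision=4,suppress=True)
def snap(name,tag):
    im=manip.get_image(name); pickle.dump({k:np.array(v) for k,v in im.items()},open(f'pics/{tag}.pkl','wb'))
    cv2.imwrite(f'pics/{tag}.png',np.array(im['pixels'])[:,:,::-1]); return im
def load(tag): return pickle.load(open(f'pics/{tag}.pkl','rb'))
def crop(tag,u0,u1,v0,v1,s,out):
    p=load(tag)['pixels'][v0:v1,u0:u1,::-1]; cv2.imwrite(f'pics/{out}.png',cv2.resize(p,None,fx=s,fy=s,interpolation=cv2.INTER_CUBIC))
def ray(im,u,v):
    d=np.linalg.inv(im['mtx'])@[u,v,1.]; R=im['R']; c=-R.T@im['t']; d=R.T@d; return c,d/np.linalg.norm(d)
def onz(im,u,v,z):
    c,d=ray(im,u,v); return c+d*(z-c[2])/d[2]
def tri(*obs):
    A=np.zeros((3,3));b=np.zeros(3)
    for im,u,v in obs:
        c,d=ray(im,u,v);P=np.eye(3)-np.outer(d,d);A+=P;b+=P@c
    X=np.linalg.solve(A,b)
    return X,[proj(im,X)-[u,v] for im,u,v in obs]
def proj(im,X):
    p=im['mtx']@(im['R']@np.asarray(X,float)+im['t']); return p[:2]/p[2]
E
python3 - <<'E'
from h import *
s=manip.read_state(); print(s)
for n in ['side','top','wrist']:
    im=snap(n,n+'0'); print(n,-im['R'].T@im['t'],im['R'][2])
E
```

```text
pics
{'clock': 0.0, 'joint_positions': array([ 1.044 ,  0.3427,  1.5251, -0.    ,  1.2754, -0.146 ]), 'qvel': array([ 0.    , -0.0002, -0.0003,  0.0001, -0.0011,  0.0001]), 'joint_efforts': array([  0.0004, -43.3685, -24.6017,  -0.0002,   0.0079,   0.    ]), 'position': array([0.1949, 0.4871, 0.2556]), 'tool_rot': array([[-0.0008,  0.3717,  0.9284],
       [-0.0014,  0.9284, -0.3717],
       [-1.    , -0.0016, -0.0002]]), 'force': array([-0.9949,  0.8465,  0.0573]), 'wrist_torque': array([-0.0187,  0.0488, -0.0274]), 'gripper_width': 0.08560101193936674}
side [ 0.1658 -0.624   0.5975] [ 0.4219  0.6776 -0.6024]
top [0.4469 0.0009 1.2505] [ 0.0924  0.0039 -0.9957]
wrist [0.1327 0.5124 0.3736] [ 0.2475 -0.0993 -0.9638]
```

View pics/top0.png

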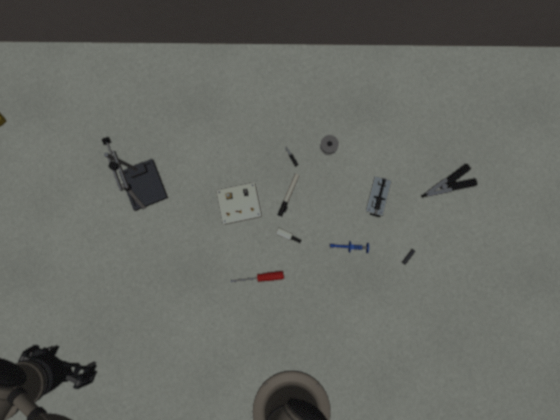

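View pics/side0.png

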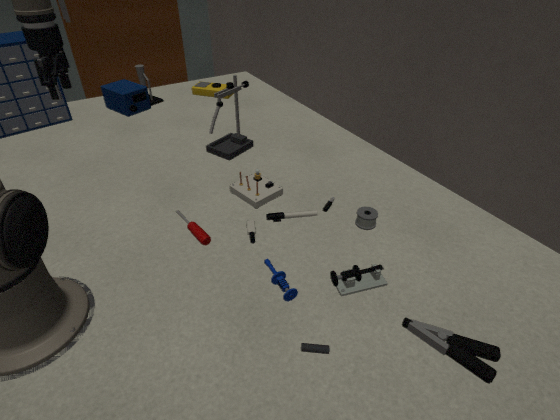

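View pics/wrist0.png

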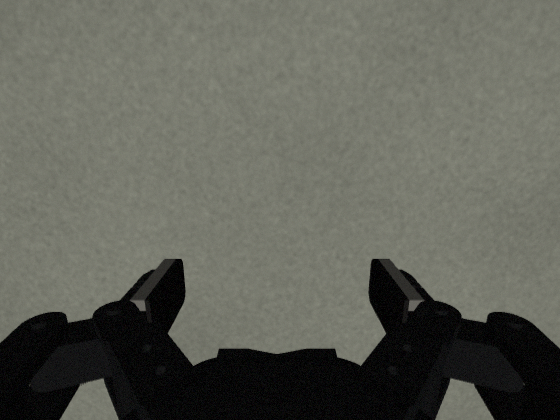

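Run:
```python
from h import *
crop('top0',340,440,160,260,6,'c1'); crop('top0',200,300,160,240,7,'c2')
crop('side0',220,300,160,220,8,'c3'); crop('side0',320,400,250,300,8,'c4')
im=load('top0')
for n,u,v,z in [('rest',379,196,.03),('box',239,203,.025),('blue',349,246,0.01),('stand',148,185,0.0),('solder',329,145,.03),('pen',288,195,0),('croc',289,236,0)]: print(n,onz(im,u,v,z))
```

```text
rest [ 0.5907 -0.2407  0.03  ]
box [0.5674 0.1531 0.025 ]
blue [ 0.4499 -0.1588  0.01  ]
stand [0.6194 0.4205 0.    ]
solder [ 0.7352 -0.0998  0.03  ]
pen [0.5945 0.0155 0.    ]
croc [0.4766 0.0113 0.    ]
```

View pics/c1.png

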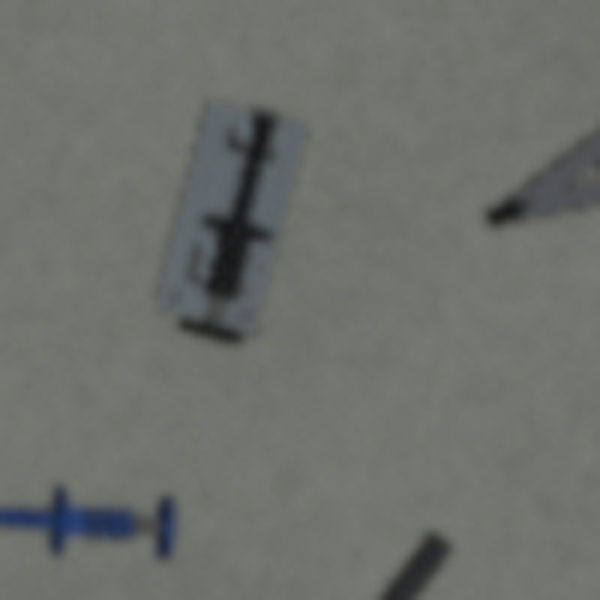

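View pics/c2.png

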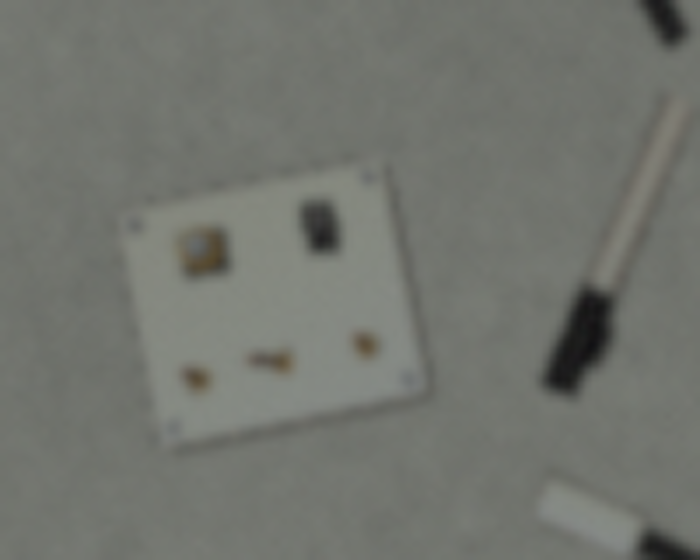

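View pics/c3.png

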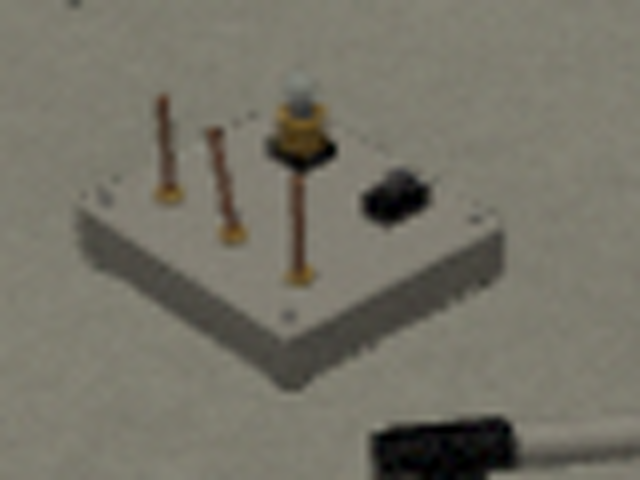

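View pics/c4.png

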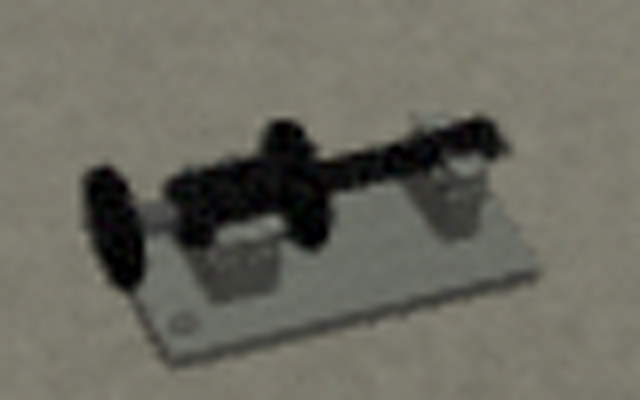

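Candidates: the black probe in the aluminium rest at top (379,196), and the blue one lying free at (349,246). The black one in the rest fits the description, as the enlarged crop shows. The middle post leans to the left, which is box +y. I'll move the wrist camera over the box next.

Call:
send_rows(deltas=[[[0.035,-0.034,0.0],[0,0,-5.7],0.085],[[0.035,-0.034,0.0],[0,0,-5.7],0.085],[[0.035,-0.034,0.0],[0,0,-5.7],0.085],[[0.035,-0.034,0.0],[0,0,-5.7],0.085],[[0.035,-0.034,0.0],[0,0,-5.7],0.085],[[0.035,-0.034,0.0],[0,0,-5.7],0.085],[[0.035,-0.034,0.0],[0,0,-5.7],0.085],[[0.035,-0.034,0.0],[0,0,-5.7],0.085],[[0.035,-0.034,0.0],[0,0,-5.7],0.085],[[0.035,-0.034,0.0],[0,0,-5.7],0.085]])

```text
clock: 1.4
position: [0.5512, 0.1371, 0.2535]
tool_rot: [[-0.005, 0.986, 0.169], [0.001, 0.169, -0.986], [-1.0, -0.004, -0.002]]
force: [0.3, 1.0, -0.3]
gripper_width: 0.0848
```

Run:
```python
from h import *
snap('wrist','w1'); s=manip.read_state(); print(s['clock'],s['position'],s['tool_rot'],manip.finger_overhang)
```

```text
1.45 [0.5551 0.1326 0.2531] [[-0.0018  0.9869  0.1612]
 [-0.0018  0.1612 -0.9869]
 [-1.     -0.0021  0.0015]] 0.025
```

View pics/w1.png

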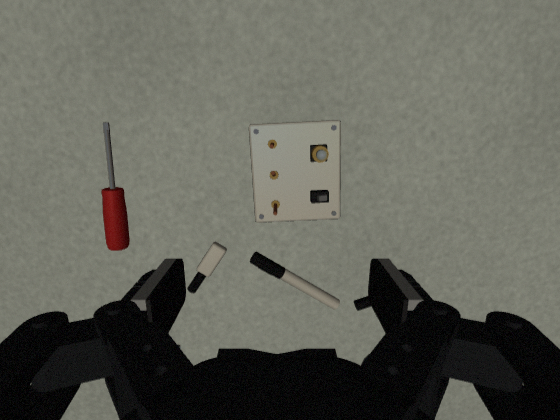

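Call:
send_rows(deltas=[[[-0.01,-0.01,-0.045],[0,0,0],0.085],[[-0.01,0.0,-0.045],[0,0,0],0.085],[[0,0,0],[0,0,0],0.085]])

```text
clock: 1.82
position: [0.5355, 0.1203, 0.1605]
tool_rot: [[-0.002, 0.987, 0.158], [-0.002, 0.158, -0.987], [-1.0, -0.002, 0.002]]
force: [0.2, 0.2, 0.3]
gripper_width: 0.0851
```

Run:
```python
from h import *
snap('wrist','w2'); s=manip.read_state(); print(s['clock'],s['position'])
crop('w1',230,350,110,230,6,'w1c')
```

```text
1.875 [0.5374 0.1205 0.1627]
```

View pics/w2.png

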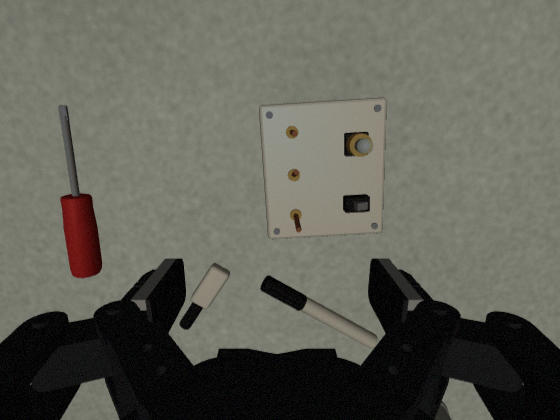

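View pics/w1c.png

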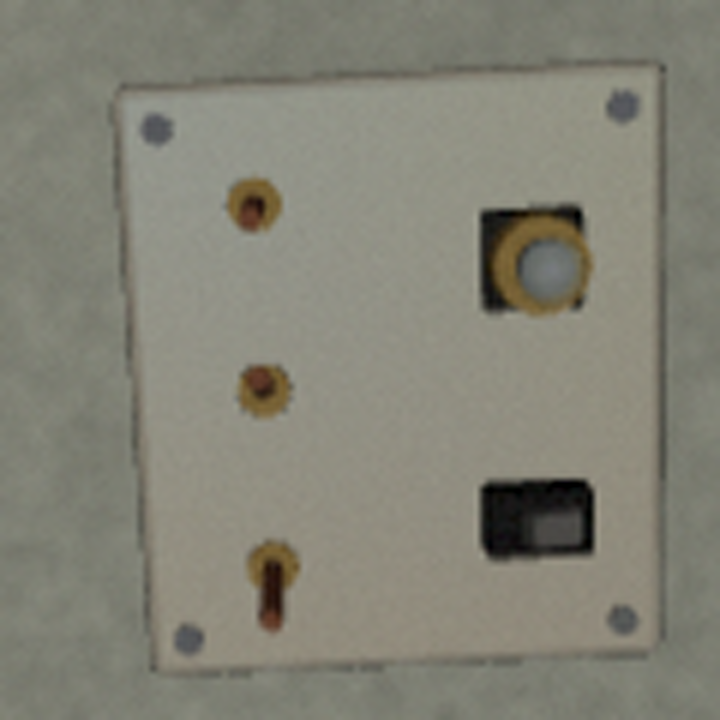

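Run:
```python
from h import *
crop('w2',255,395,90,245,5,'w2c')
```

```text
(no output)
```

View pics/w2c.png

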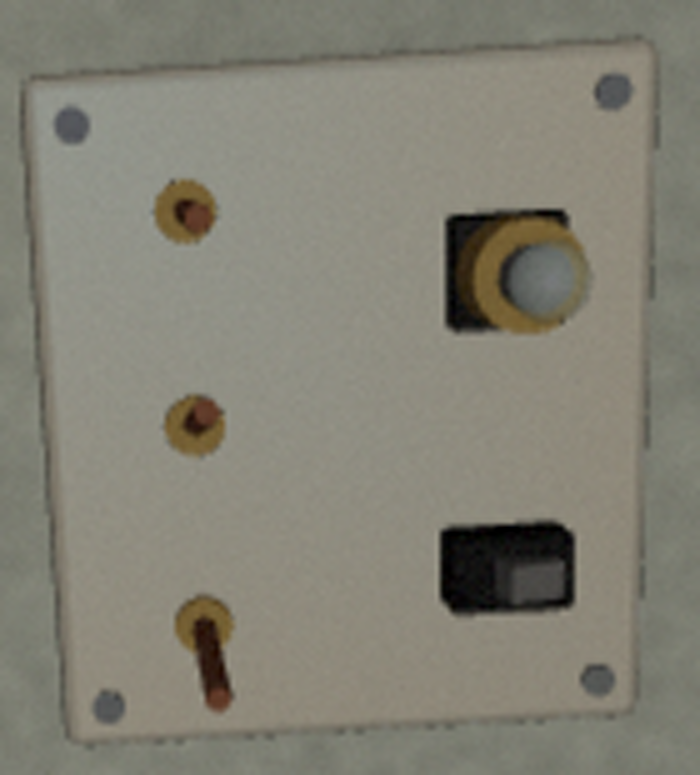

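Run:
```python
from h import *
a=load('w1');b=load('w2');s=load('side0')
A=lambda u,v:((u+.5)/6-.5+230,(v+.5)/6-.5+110)
B=lambda u,v:((u+.5)/5-.5+255,(v+.5)/5-.5+90)
S=lambda u,v:((u+.5)/8-.5+220,(v+.5)/8-.5+160)
F={}
for n,p,q,r in [('fl',(254,206),(186,212),(168,192)),('fm',(264,390),(195,426),(233,234)),('fr',(274,566),(205,626),(298,273)),('tl',(251,215),(200,219),(163,98)),('tm',(260,380),(207,411),(215,132)),('tr',(271,622),(219,698),(298,177))]:
    X,e=tri((a,*A(*p)),(b,*B(*q)),(s,*S(*r))); 
    z=.0265 if n[0]=='f' else .065
    print(n,X,np.round(np.concatenate(e),1),'onz w1,w2',onz(a,*A(*p),z)[:2],onz(b,*B(*q),z)[:2],onz(s,*S(*r),z)[:2])
# box corners on top
for p in [(120,88),(662,65),(155,672),(655,650)]: print(onz(a,*A(*p),.025))
```

```text
fl [0.5379 0.1833 0.026 ] [ 0.1 -0.  -0.1  0.1 -0.  -0. ] onz w1,w2 [0.5378 0.1833] [0.538  0.1834] [0.5377 0.1826]
fm [0.5454 0.1501 0.0252] [ 0.1  0.2  0.1 -0.1 -0.1  0. ] onz w1,w2 [0.5452 0.1505] [0.5452 0.1502] [0.5447 0.1483]
fr [0.5526 0.1171 0.0263] [-0.1  0.2 -0.1 -0.3  0.1 -0. ] onz w1,w2 [0.5527 0.1174] [0.5527 0.1169] [0.5523 0.1168]
tl [0.5382 0.1836 0.0632] [ 0.2  0.4  0.1 -0.4 -0.1  0. ] onz w1,w2 [0.5379 0.1841] [0.5381 0.1834] [0.5372 0.1807]
tm [0.544  0.1575 0.0618] [ 0.2 -0.   0.3  0.4 -0.2  0. ] onz w1,w2 [0.5438 0.1579] [0.5435 0.1582] [0.5422 0.1527]
tr [0.5529 0.1167 0.0637] [ 0.3  0.2  0.3  0.2 -0.2  0.1] onz w1,w2 [0.5525 0.1172] [0.5525 0.1173] [0.5525 0.1148]
[0.5107 0.1996 0.025 ]
[0.6057 0.2198 0.025 ]
[0.5334 0.0921 0.025 ]
[0.6285 0.113  0.025 ]
```

Call:
send_rows(deltas=[[[0.005,-0.03,0.03],[0,0,-2],0.085],[[0.007,-0.05,0.01],[0,0,-3],0.085],[[0.007,-0.05,0.0],[0,0,-3],0.085],[[0.007,-0.05,0.0],[0,0,-3],0.085],[[0.007,-0.05,0.0],[0,0,-3],0.085],[[0.007,-0.05,0.0],[0,0,-3],0.085],[[0.007,-0.05,0.0],[0,0,-3],0.085],[[0.0,-0.03,0.0],[0,0,-3],0.085],[[0,0,0],[0,0,0],0.085]])

```text
clock: 3.0
position: [0.5961, -0.2506, 0.2296]
tool_rot: [[0.038, 0.969, -0.245], [-0.02, -0.244, -0.97], [-0.999, 0.042, 0.01]]
force: [-0.6, 0.5, -0.2]
gripper_width: 0.0849
```

Run:
```python
from h import *
snap('wrist','w3'); s=manip.read_state(); print(s['clock'],s['position'],s['tool_rot'],s['joint_positions'])
```

```text
3.05 [ 0.5963 -0.2494  0.2298] [[ 0.0387  0.9692 -0.2431]
 [-0.0201 -0.2424 -0.97  ]
 [-0.999   0.0424  0.0101]] [-0.5153  0.5638  1.2396  0.0016  1.2946 -0.2704]
```

View pics/w3.png

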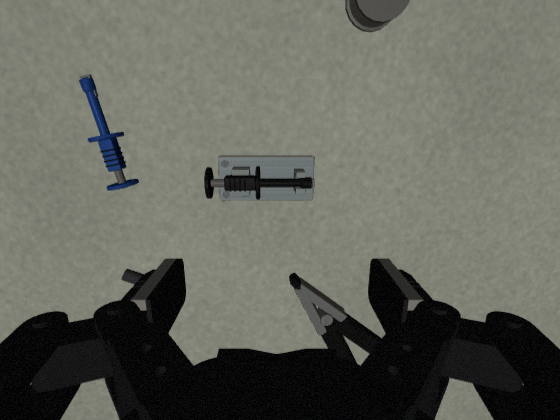

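Call:
send_rows(deltas=[[[-0.01,-0.005,-0.04],[1.15,2.2,0],0.085],[[-0.01,0.0,-0.04],[0,0,0],0.085],[[0,0,0],[0,0,0],0.085]])

```text
clock: 3.42
position: [0.5786, -0.2511, 0.1537]
tool_rot: [[0.007, 0.972, -0.237], [-0.002, -0.237, -0.972], [-1.0, 0.007, 0.001]]
force: [-0.0, 0.6, 0.2]
gripper_width: 0.0852
```

Run:
```python
from h import *
snap('wrist','w4'); s=manip.read_state(); print(s['clock'],s['position'],s['tool_rot'])
crop('w3',195,325,145,215,6,'w3c')
```

```text
3.475 [ 0.5802 -0.2518  0.1561] [[ 0.0109  0.9716 -0.2365]
 [-0.0048 -0.2365 -0.9716]
 [-0.9999  0.0118  0.0021]]
```

View pics/w4.png

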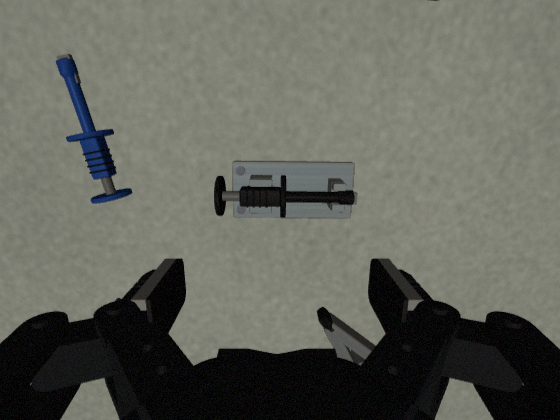

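View pics/w3c.png

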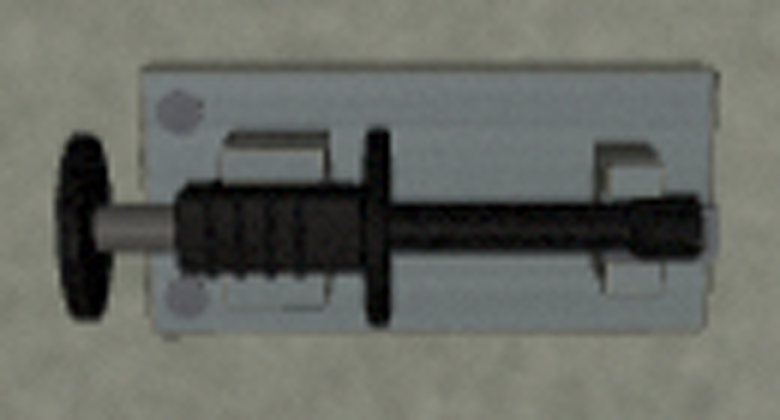

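Run:
```python
from h import *
crop('w4',205,370,150,230,4.8,'w4c')
```

```text
(no output)
```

View pics/w4c.png

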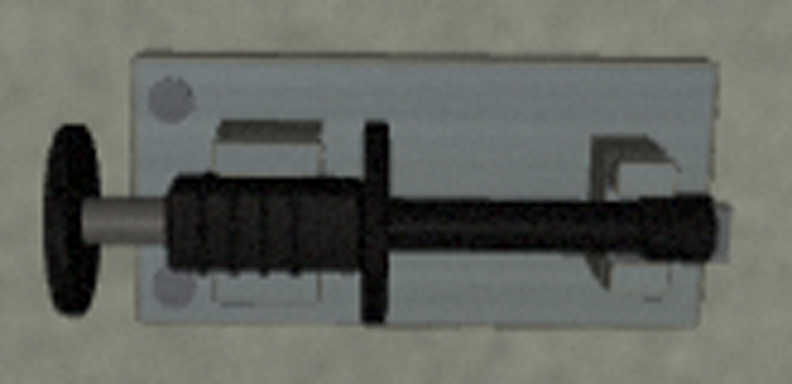

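Run:
```python
from h import *
a=load('w3');b=load('w4');s=load('side0')
A=lambda u,v:((u+.5)/6-.5+195,(v+.5)/6-.5+145)
B=lambda u,v:((u+.5)/4.8-.5+205,(v+.5)/4.8-.5+150)
S=lambda u,v:((u+.5)/8-.5+320,(v+.5)/8-.5+250)
Z={}
for n,p,q,r in [('fl',(377.5,226),(376,222),(296,185)),('nose',(702,227),(715,228),(490,140)),('thumb',(85,227),(72,220),(115,228))]:
    print(n,tri((a,*A(*p)),(b,*B(*q)))[0],tri((a,*A(*p)),(b,*B(*q)),(s,*S(*r))))
    Z[n]=[onz(a,*A(*p),.03)[:2],onz(b,*B(*q),.03)[:2]];print(Z[n],onz(s,*S(*r),.03))
for i in (0,1):
    d=Z['nose'][i]-Z['fl'][i]; e=Z['fl'][i]-Z['thumb'][i]; g=Z['nose'][i]-Z['thumb'][i]
    print(np.linalg.norm(d),np.linalg.norm(e),np.degrees(np.arctan2(g[1],g[0])),np.degrees(np.arctan2(d[1],d[0])))
# rest plate edges w3
P=[onz(a,*A(*p),.004)[:2] for p in [(145,68),(712,70),(155,330),(703,328)]]
for i,j in((0,1),(2,3)): d=P[j]-P[i];print(np.linalg.norm(d),np.degrees(np.arctan2(d[1],d[0])))
# finger tips geometry: project tips
R=np.array(manip.read_state()['tool_rot']);t=np.array(manip.read_state()['position'])
for w in(.085,):
  for dx in (.012,.025):
    for sgn in(-1,1): print(dx,sgn,[proj(b,t+R@[dx,sgn*w/2,zz]) for zz in(-.011,.011)])
```

```text
fl [ 0.588  -0.2389  0.0348] (array([ 0.5879, -0.2403,  0.0291]), [array([0.4318, 0.1898]), array([0.1112, 0.122 ]), array([-0.3049, -0.0263])])
[array([ 0.5876, -0.2398]), array([ 0.5879, -0.24  ])] [ 0.5877 -0.2413  0.03  ]
nose [ 0.6415 -0.2529  0.0355] (array([ 0.6423, -0.2545,  0.0292]), [array([0.2253, 0.0293]), array([-0.5685, -0.1298]), array([ 0.1046, -0.0345])])
[array([ 0.642 , -0.2542]), array([ 0.6426, -0.2545])] [ 0.6414 -0.255   0.03  ]
thumb [ 0.5408 -0.2263  0.0377] (array([ 0.5392, -0.2279,  0.029 ]), [array([0.2861, 0.3572]), array([0.5662, 0.0777]), array([-0.4149, -0.0949])])
[array([ 0.5392, -0.2274]), array([ 0.539 , -0.2276])] [ 0.5391 -0.2292  0.03  ]
0.05626166629896647 0.050001270562567035 -14.630293975632226 -14.808306684252186
0.05657337819391165 0.05048679701760021 -14.53492400448367 -14.842532366295083
0.10338443618687913 -14.623892629023675
0.10388384019216744 -14.553556835246553
0.012 -1 [array([184.4035, 257.474 ]), array([188.1461, 301.1845])]
0.012 1 [array([375.1064, 257.7404]), array([371.1449, 301.5587])]
0.025 -1 [array([192.1802, 246.4909]), array([195.3348, 287.1129])]
0.025 1 [array([367.0207, 246.7067]), array([363.6777, 287.4219])]
```

Call:
send_rows(deltas=[[[-0.0165,0.018,-0.03],[0.3,0.6,-0.9],0.085],[[0,0,-0.02],[0,0,0],0.085],[[0,0,0],[0,0,0],0.085],[[0,0,0],[0,0,0],0.085]])

```text
clock: 3.98
position: [0.5707, -0.2332, 0.1166]
tool_rot: [[0.017, 0.969, -0.247], [-0.008, -0.247, -0.969], [-1.0, 0.018, 0.004]]
force: [0.5, -0.5, 0.5]
gripper_width: 0.0847
```

Run:
```python
from h import *
snap('wrist','w5'); s=manip.read_state(); print(s['clock'],s['position'],s['tool_rot'],s['gripper_width'],s['force'])
```

```text
4.025 [ 0.5707 -0.2334  0.1166] [[ 0.0172  0.9687 -0.2476]
 [-0.0083 -0.2475 -0.9688]
 [-0.9998  0.0187  0.0038]] 0.08501828749600544 [0.0841 1.1161 0.424 ]
```

View pics/w5.png

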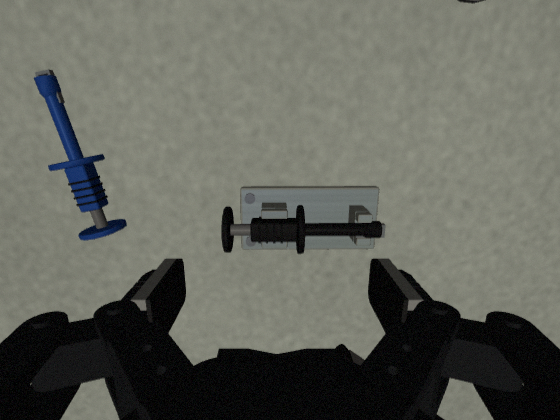

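Call:
send_rows(deltas=[[[-0.007,-0.0005,-0.02],[0.5,1.0,-0.3],0.085],[[-0.001,0,-0.01],[0.1,0.2,0],0.085],[[-0.001,0,0],[0,0.1,0],0.085]])

```text
clock: 4.4
position: [0.5616, -0.2343, 0.0858]
tool_rot: [[-0.006, 0.967, -0.253], [0.002, -0.253, -0.967], [-1.0, -0.006, -0.001]]
force: [0.2, -0.4, 0.2]
gripper_width: 0.0853
```

```bash
cat > st.py <<'E'
from h import *
s=manip.read_state(); R=s['tool_rot'];print(s['clock'],s['position'],'tiltfix',np.degrees([-R[1,0],R[0,0]]),'yaw',np.degrees(np.arctan2(R[1,1],R[0,1])),s['gripper_width'],s['force'],s['wrist_torque'])
E
python3 st.py
```

```text
4.4 [ 0.5616 -0.2343  0.0858] tiltfix [-0.1144 -0.3213] yaw -14.66430490713293 0.08527042884561604 [ 0.1804 -0.3677  0.2403] [-0.0236 -0.0337 -0.0262]
```

Call:
send_rows(deltas=[[[0.001,0.0005,-0.012],[0,-0.3,0],0.085],[[0.001,0,-0.012],[0,0,0],0.085],[[0,0,0],[0,0,0],0.085]])

```text
clock: 4.78
position: [0.5635, -0.2338, 0.0596]
tool_rot: [[-0.001, 0.967, -0.253], [0.002, -0.253, -0.967], [-1.0, -0.001, -0.002]]
force: [-0.1, 0.9, 0.1]
gripper_width: 0.0849
```

```bash
python3 st.py
```

```text
4.775 [ 0.5635 -0.2338  0.0596] tiltfix [-0.1429 -0.0448] yaw -14.682246292079125 0.08487296514668588 [-0.0834  0.9399  0.1058] [-0.0323  0.0176 -0.0045]
```

Call:
send_rows(deltas=[[[0,0,0.0015],[0,0,0],0.058],[[0,0,0],[0,0,0],0.058],[[0,0,0],[0,0,0],0.058]], newtons=20)

```text
clock: 5.15
position: [0.5639, -0.234, 0.0618]
tool_rot: [[0.0, 0.967, -0.253], [0.002, -0.253, -0.967], [-1.0, -0.0, -0.002]]
force: [0.2, 0.1, 0.8]
gripper_width: 0.0577
```

```bash
python3 -c "
from h import *
snap('wrist','w6');snap('side','s6');crop('s6',320,400,235,305,8,'s6c')"; python3 st.py
```

```text
5.25 [ 0.5639 -0.234   0.0618] tiltfix [-0.1099  0.0121] yaw -14.675272570278777 0.05816518208666905 [ 0.5778 -0.096  -0.6036] [-0.0514 -0.0246 -0.0335]
```

View pics/w6.png

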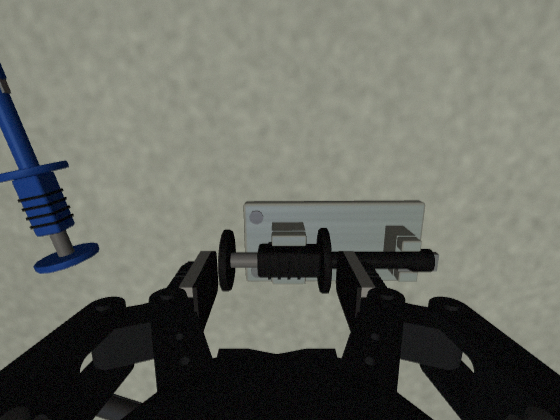

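View pics/s6c.png

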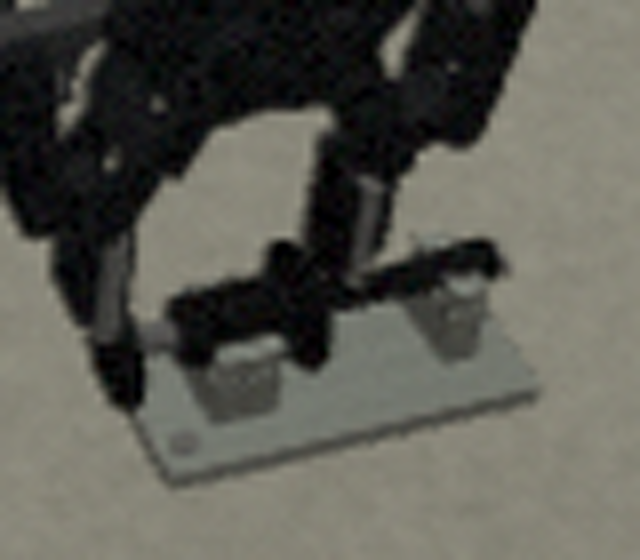

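Call:
send_rows(deltas=[[[0,0,0],[0,0,0],0.05],[[0,0,0],[0,0,0],0.05],[[0,0,0],[0,0,0],0.05]], newtons=30)

```text
clock: 5.62
position: [0.5649, -0.2343, 0.0628]
tool_rot: [[0.003, 0.967, -0.253], [0.001, -0.253, -0.967], [-1.0, 0.003, -0.001]]
force: [0.4, -2.0, 0.6]
gripper_width: 0.0502
```

```bash
python3 -c "
from h import *
snap('wrist','w7')"; python3 st.py
```

```text
5.675 [ 0.5649 -0.2342  0.0628] tiltfix [-0.0444  0.1673] yaw -14.670805933714842 0.05053558122422663 [0.2928 0.4989 0.9945] [-0.0139 -0.0425  0.0023]
```

View pics/w7.png

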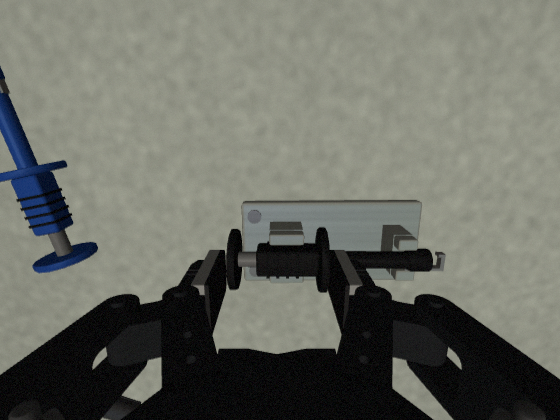

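Call:
send_rows(deltas=[[[0,0,0.01],[0,0,0],0.05],[[0,0,0.015],[0,0,0],0.05],[[0,0,0.02],[0,0,0],0.05],[[0,0,0.03],[0,0,0],0.05],[[0,0,0.03],[0,0,0],0.05],[[0,0,0],[0,0,0],0.043],[[0,0,0],[0,0,0],0.043],[[0,0,0],[0,0,0],0.043]])

```text
clock: 6.68
position: [0.5635, -0.2338, 0.174]
tool_rot: [[0.002, 0.967, -0.253], [0.001, -0.253, -0.967], [-1.0, 0.001, -0.001]]
force: [-0.3, 0.1, -1.0]
gripper_width: 0.0435
```

```bash
python3 -c "
from h import *
snap('wrist','w8');snap('side','s8')
crop('w8',150,500,200,320,2.2,'w8c');crop('s8',260,420,150,300,5,'s8c')"; python3 st.py
```

```text
6.775 [ 0.5634 -0.2338  0.1737] tiltfix [-0.0768  0.0657] yaw -14.681564278534886 0.04327039190196996 [-0.0357 -0.3189 -0.7234] [ 0.0155  0.0412 -0.006 ]
```

View pics/w8c.png

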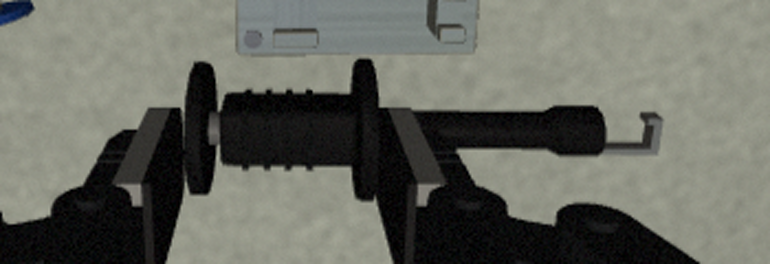

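View pics/s8c.png

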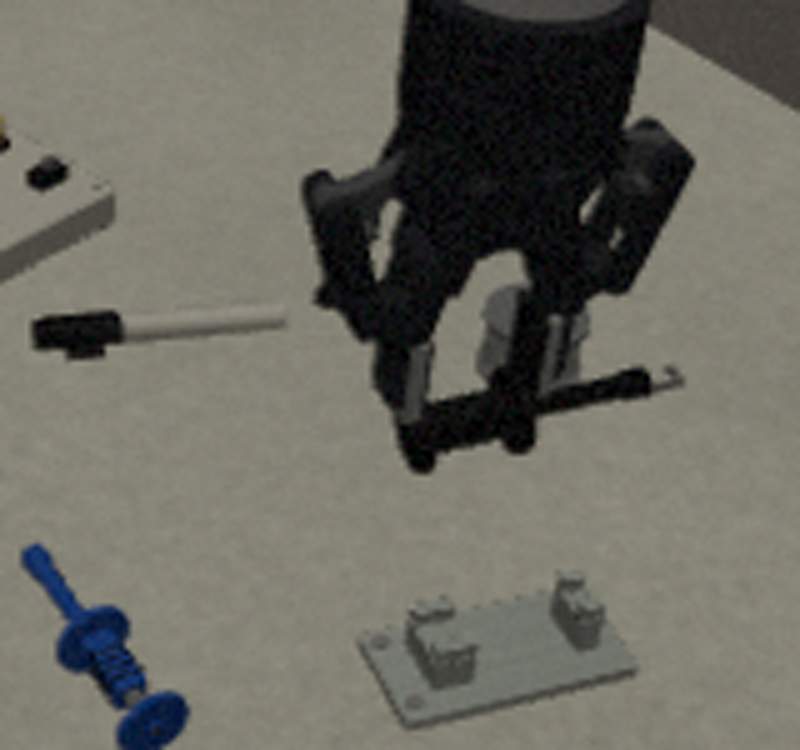

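Run:
```python
from h import *
crop('w8',300,460,230,290,5,'w8d');crop('s8',355,405,215,240,12,'s8d');crop('w8',220,340,220,300,6,'w8e')
```

```text
(no output)
```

View pics/w8d.png

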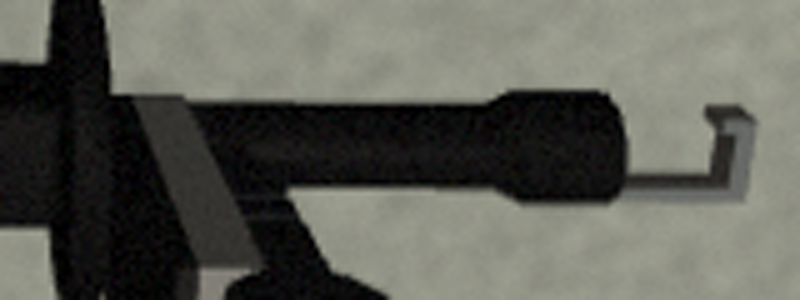

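View pics/s8d.png

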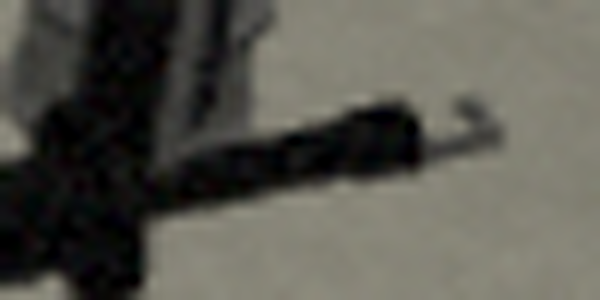

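View pics/w8e.png

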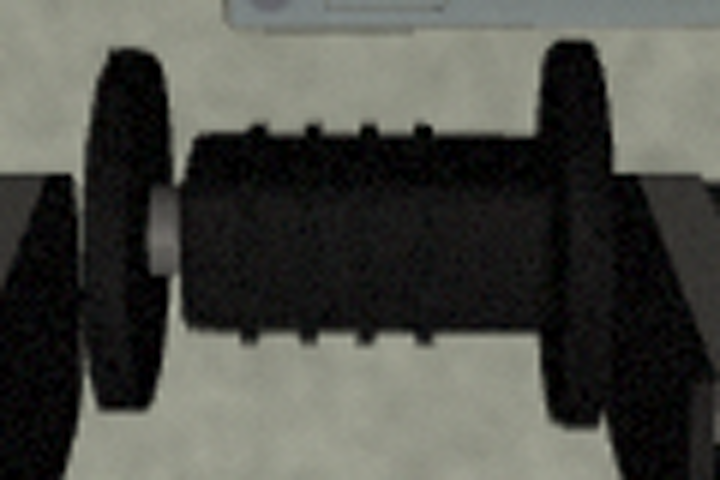

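```bash
cat > fit.py <<'E'
from h import *
from scipy.optimize import least_squares
from scipy.spatial.transform import Rotation as Ro
w=load('w8');sd=load('s8')
s=manip.read_state();R=s['tool_rot'];t=s['position']
D=lambda u,v:((u+.5)/5-.5+300,(v+.5)/5-.5+230)
E=lambda u,v:((u+.5)/6-.5+220,(v+.5)/6-.5+220)
G=lambda u,v:((u+.5)/12-.5+355,(v+.5)/12-.5+215)
obs=[(w,(70.5,-5.25,2),D(747,201)),(w,(70.5,4,2),D(757,121)),(w,(68.5,-3.75,2),D(727,186)),
(w,(55,6,0),D(612,93)),(w,(55,-6,0),D(616,202)),(w,(0,17,0),E(575,40)),(w,(0,-17,0),E(578,427)),
(w,(-39,16,0),E(138,48)),(w,(-39,-16,0),E(126,410)),(sd,(55,0,0),G(416,140)),(sd,(70.5,-5.25,0),G(502,134))]
# probe axes in tool: x->tool y, z-> -tool x, y -> z×x = (-x)×y = -z
B=np.array([[0,0,-1],[1,0,0],[0,-1,0]],float)
def model(p):
    Q=R@B@Ro.from_rotvec([0,p[3],p[4]]).as_matrix(); o=t+R@p[:3]
    return Q,o
def f(p):
    Q,o=model(p); return np.concatenate([proj(im,o+Q@(np.array(X)/1e3))-np.array(px) for im,X,px in obs]+[np.array(p[3:])*20])
r=least_squares(f,[.033,.0196,0,0,0],x_scale=[.001,.001,.001,.01,.01])
print(r.x,np.degrees(r.x[3:]));print(f(r.x).round(1))
E
python3 fit.py
```

```text
[ 0.0296  0.0212 -0.0008  0.0465 -0.0221] [ 2.662 -1.269]
[ 0.5  0.   1.5 -0.3  1.3  0.4  0.1  0.2 -4.  -0.6  3.1  1.5 -1.1 -2.3
 -2.   1.7  0.5 -0.8 -0.9 -0.7  0.6  0.5  0.9 -0.4]
```

```bash
cat >> fit.py <<'E'
th=np.linspace(0,2*np.pi,181)
def circ(Q,o,x,r):
    return np.array([proj(w,o+Q@(np.array([x,r*np.cos(a),r*np.sin(a)])/1e3)) for a in th])
def disc(Q,o,xs,r): return np.vstack([circ(Q,o,x,r) for x in xs])
def f2(p):
    Q,o=model(p); out=[]
    for im,X,px in obs[:3]: out+=list(proj(im,o+Q@(np.array(X)/1e3))-np.array(px))
    n=circ(Q,o,55,6); out.append(n[:,0].max()-D(627,0)[0]); 
    n=disc(Q,o,(46,55),6); out+= [n[:,1].min()-D(0,91)[1], n[:,1].max()-D(0,203)[1]]
    n=disc(Q,o,(-2,2),17); out+= [n[:,1].min()-E(0,39)[1],n[:,1].max()-E(0,428)[1],n[:,0].min()-E(538,0)[0]]
    n=disc(Q,o,(-41,-37),16); out+= [n[:,1].min()-E(0,47)[1],n[:,1].max()-E(0,411)[1],n[:,0].min()-E(82,0)[0],n[:,0].max()-E(173,0)[0]]
    for im,X,px in obs[-2:]: out+=list((proj(im,o+Q@(np.array(X)/1e3))-np.array(px)))
    return np.array(out+list(np.array(p[3:])*20))
r=least_squares(f2,[.033,.0196,0,0,0],x_scale=[.001,.001,.001,.01,.01])
print(r.x,np.degrees(r.x[3:]));print(f2(r.x).round(1)); Q,o=model(r.x);print(Q,o)
E
python3 fit.py
```

```text
[ 0.0296  0.0212 -0.0008  0.0465 -0.0221] [ 2.662 -1.269]
[ 0.5  0.   1.5 -0.3  1.3  0.4  0.1  0.2 -4.  -0.6  3.1  1.5 -1.1 -2.3
 -2.   1.7  0.5 -0.8 -0.9 -0.7  0.6  0.5  0.9 -0.4]
[ 0.034   0.021   0.0006 -0.0126 -0.004 ] [-0.7245 -0.2317]
[-0.1  0.   0.6 -0.2  0.5  0.4 -0.7 -0.5  0.2 -0.1  0.1 -0.9 -0.1  0.3
  0.4  0.2 -1.  -0.1  0.6  0.6 -0.3 -0.1]
[[ 0.9662  0.2574 -0.0134]
 [-0.2574  0.9663  0.0019]
 [ 0.0134  0.0016  0.9999]] [ 0.5836 -0.2396  0.1397]
```

Call:
send_rows(deltas=[[[-0.004,0.015,0.0],[0,0,1],0.043],[[-0.008,0.03,0.0],[0,0,2.5],0.043],[[-0.01,0.035,0.0],[0,0,3],0.043],[[-0.01,0.035,0.0],[0,0,3],0.043],[[-0.01,0.035,0.0],[0,0,3],0.043],[[-0.01,0.035,0.0],[0,0,3],0.043],[[-0.01,0.035,0.0],[0,0,3],0.043],[[-0.01,0.035,0.0],[0,0,3],0.043],[[-0.01,0.035,0.0],[0,0,3],0.043],[[-0.006,0.02,0.0],[0,0,1.5],0.043]])

```text
clock: 8.02
position: [0.4648, 0.0922, 0.1693]
tool_rot: [[-0.009, 0.976, 0.218], [0.004, 0.218, -0.976], [-1.0, -0.008, -0.006]]
force: [1.2, 0.0, -0.6]
gripper_width: 0.0432
```

Call:
send_rows(deltas=[[[0,0,0],[0,0,0],0.043],[[0,0,0],[0,0,0],0.043]])

```text
clock: 8.28
position: [0.4632, 0.0939, 0.169]
tool_rot: [[-0.011, 0.975, 0.221], [0.004, 0.221, -0.975], [-1.0, -0.009, -0.007]]
force: [-0.0, 0.4, 0.3]
gripper_width: 0.0429
```

```bash
python3 st.py
```

```text
8.275 [0.4632 0.0939 0.169 ] tiltfix [-0.2445 -0.6101] yaw 12.790586371736545 0.04290222011736662 [-0.0063  0.4054  0.3163] [-0.0387 -0.006  -0.0338]
```

Call:
send_rows(deltas=[[[0.0015,0.017,-0.01],[-0.2,-0.5,-0.4],0.043],[[0.0015,0.016,-0.01],[0,0,0],0.043],[[0,0,0],[0,0,0],0.043],[[0,0,0],[0,0,0],0.043]])

```text
clock: 8.78
position: [0.467, 0.1258, 0.1481]
tool_rot: [[-0.002, 0.977, 0.212], [0.0, 0.212, -0.977], [-1.0, -0.002, -0.001]]
force: [-0.2, 0.0, -0.1]
gripper_width: 0.0436
```

```bash
python3 st.py; python3 -c "
from h import *
snap('wrist','w9');snap('side','s9');crop('w9',200,480,120,320,2.8,'w9c');crop('s9',200,300,130,210,8,'s9c')"
```

```text
8.775 [0.467  0.1258 0.1481] tiltfix [-0.0075 -0.1101] yaw 12.213812603180598 0.0435543120379806 [-0.1965  0.0233 -0.0768] [-0.04    0.011  -0.0531]
```

View pics/w9c.png

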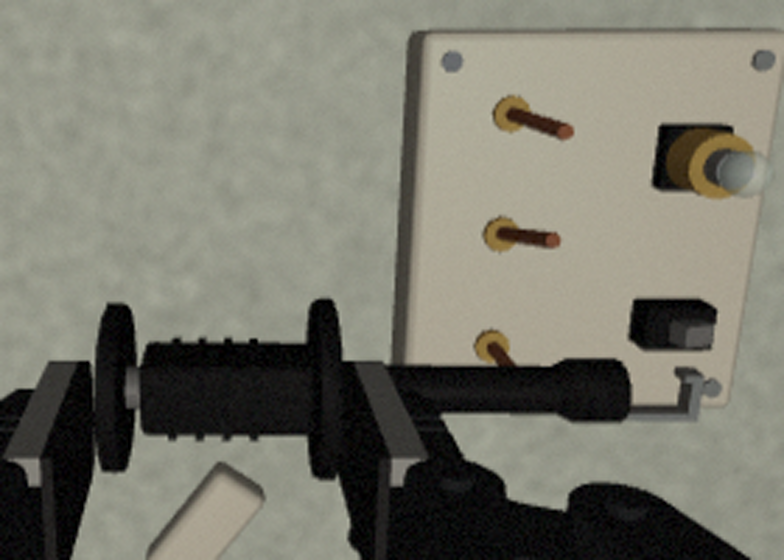

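View pics/s9c.png

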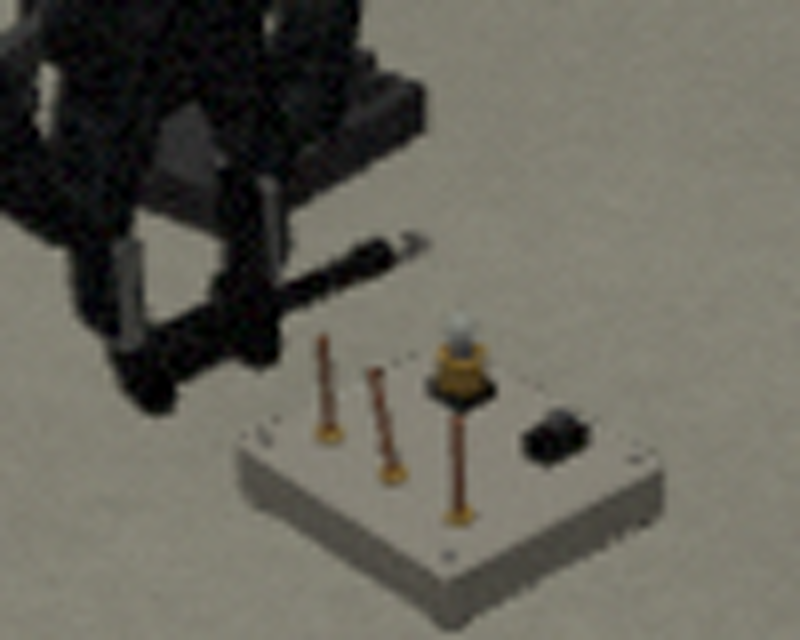

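Call:
send_rows(deltas=[[[0,0.001,-0.015],[0,0,0],0.043],[[0,0,-0.02],[0,0,0],0.043],[[0,0,-0.012],[0,0,0],0.043],[[0,0,0],[0,0,0],0.043],[[0,0,0],[0,0,0],0.043]])

```text
clock: 9.5
position: [0.4686, 0.1253, 0.102]
tool_rot: [[0.002, 0.978, 0.209], [0.0, 0.209, -0.978], [-1.0, 0.002, 0.0]]
force: [0.0, -0.5, -1.0]
gripper_width: 0.0432
```

```bash
python3 st.py; python3 -c "
from h import *
snap('wrist','w10');crop('w10',200,480,120,320,2.8,'w10c')"
```

```text
9.5 [0.4686 0.1253 0.102 ] tiltfix [-0.0238  0.1393] yaw 12.079675162230794 0.04321503666446156 [ 0.0191 -0.4598 -0.9604] [-0.0075  0.0181  0.0158]
```

View pics/w10c.png

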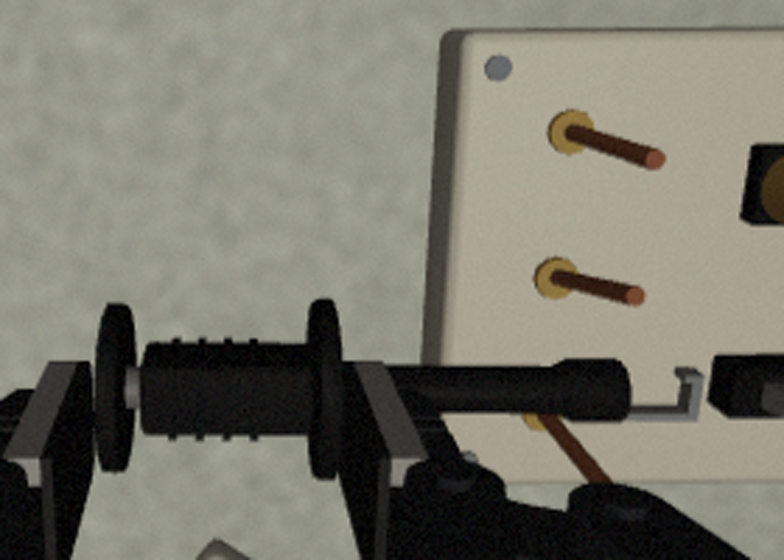

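```bash
cat > rel.py <<'E'
from h import *
import sys
from scipy.spatial.transform import Rotation as Ro
B=np.array([[0,0,-1],[1,0,0],[0,-1,0]],float)
def probe():
    s=manip.read_state();R=s['tool_rot'];t=s['position']
    Q=R@B@Ro.from_rotvec([0,-.0126,-.004]).as_matrix(); return Q,t+R@np.array([.034,.0208,.0006])
if __name__=='__main__':
    Q,o=probe(); print('o',o)
    tip=np.array([.544,.1575,.0635]);foot=np.array([.5454,.1501,.0255])
    for n,X in(('foot',foot),('tip',tip)): print(n,(Q.T@(X-o)*1e3).round(1))
    # point on post at axis height
    a=(Q.T@(foot-o));b=Q.T@(tip-o);k=(0-a[2])/(b[2]-a[2]);print('post at axis height',((a+k*(b-a))*1e3).round(1),'k',k)
    k=(0.052-.0255)/.038;X=foot+k*(tip-foot);print('post z.052 rel',(Q.T@(X-o)*1e3).round(1)[:2])
E
python3 rel.py; python3 -c "
from rel import *
w=load('w10');Q,o=probe();print(proj(w,[.544,.1575,.064]),proj(w,[.5454,.1501,.0255]),proj(w,[.5528,.1167,.0635]))
for X in [(55,0,0),(70.5,-5.25,2),(70.5,4,2)]:print(proj(w,o+Q@(np.array(X)/1e3)))"
```

```text
o [0.4891 0.1291 0.0681]
foot [ 58.8   9.  -43.5]
tip [59.5 16.5 -5.5]
post at axis height [59.6 17.6  0. ] k 1.143895644418781
post z.052 rel [59.3 14.3]
[427.2641 226.1203] [397.8298 218.5278] [417.4861 295.7613]
[418.825  258.7469]
[448.782  269.7683]
[451.4794 253.4866]
```

Call:
send_rows(deltas=[[[-0.0025,-0.0005,-0.008],[0,0,0.1],0.043],[[0,0,-0.007],[0,0,0],0.043],[[0,0,0],[0,0,0],0.043],[[0,0,0],[0,0,0],0.043]])

```text
clock: 10.05
position: [0.4662, 0.1249, 0.0867]
tool_rot: [[0.004, 0.977, 0.211], [0.001, 0.211, -0.977], [-1.0, 0.004, 0.0]]
force: [0.8, 0.1, -0.8]
gripper_width: 0.0434
```

```bash
python3 st.py; python3 rel.py
```

```text
10.05 [0.4662 0.1249 0.0867] tiltfix [-0.0313  0.2231] yaw 12.198105016264146 0.04335789783260673 [ 0.7874  0.0593 -0.7885] [ 0.1033  0.0139 -0.0306]
o [0.4868 0.1287 0.0528]
foot [ 61.3   8.8 -28.3]
tip [62.1 16.3  9.7]
post at axis height [61.9 14.4 -0. ] k 0.7451423575773463
post z.052 rel [61.9 14. ]
```

Call:
send_rows(deltas=[[[-0.001,0.005,0],[0,0.1,0],0.043],[[-0.001,0.005,0],[0,0,0],0.043],[[0,0,0],[0,0,0],0.043],[[0,0,0],[0,0,0],0.043]])

```text
clock: 10.55
position: [0.4643, 0.1359, 0.0871]
tool_rot: [[0.003, 0.977, 0.212], [0.001, 0.212, -0.977], [-1.0, 0.003, -0.0]]
force: [-0.1, 0.5, -0.4]
gripper_width: 0.0432
```

```bash
python3 st.py; python3 rel.py;python3 -c "
from h import *
snap('wrist','w11');crop('w11',340,480,200,300,5.5,'w11c')"
```

```text
10.55 [0.4643 0.1359 0.0871] tiltfix [-0.041   0.1608] yaw 12.219721992100526 0.04319760987908878 [-0.0951  0.4719 -0.4287] [-0.0388  0.0484  0.0309]
o [0.4848 0.1397 0.0531]
foot [ 61.   -2.4 -28.6]
tip [61.7  5.1  9.4]
post at axis height [61.5  3.2  0. ] k 0.7519612163147382
post z.052 rel [61.5  2.8]
```

View pics/w11c.png

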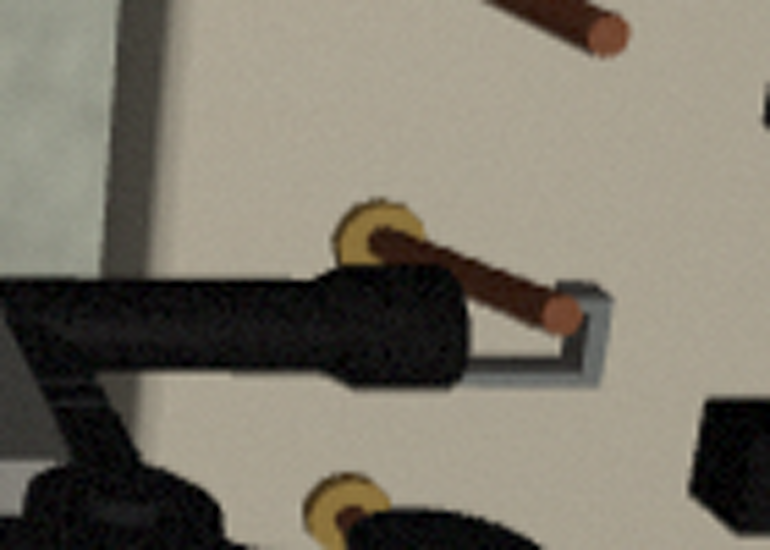

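```bash
cat > fm.py <<'E'
from h import *
F=[];T=[]
for i in range(12):
    manip.get_image('wrist'); s=manip.read_state(); F.append(s['force']);T.append(s['wrist_torque'])
F=np.array(F);T=np.array(T);ey=np.array([-.211,.977,0]);ex=np.array([.977,.211,0])
print('F',F.mean(0),'sd',F.std(0)/12**.5,'ex',F.mean(0)@ex,'ey',F.mean(0)@ey,'T',T.mean(0),T.std(0)/12**.5,s['position'],s['gripper_width'],s['clock'])
E
python3 fm.py
```

```text
F [-0.2017 -0.2143 -0.2785] sd [0.1278 0.1301 0.1597] ex -0.24231248394798272 ey -0.1668111223399736 T [-0.0048  0.0005  0.0153] [0.0101 0.0097 0.0068] [0.4643 0.1357 0.087 ] 0.04308629238835963 11.2
```

Call:
send_rows(deltas=[[[-0.0005,0.0025,-0.0005],[0,0.1,0],0.043],[[0,0,0],[0,0,0],0.043]])

```text
clock: 11.45
position: [0.4638, 0.1384, 0.0865]
tool_rot: [[0.001, 0.977, 0.211], [0.001, 0.211, -0.977], [-1.0, 0.001, -0.001]]
force: [0.0, 0.2, -0.7]
gripper_width: 0.0432
```

```bash
python3 fm.py;python3 rel.py
```

```text
F [ 0.0171  0.0639 -0.2216] sd [0.1137 0.1434 0.11  ] ex 0.03015484008738859 ey 0.05880592163343602 T [ 0.0066 -0.0071 -0.016 ] [0.0098 0.0087 0.0079] [0.4638 0.1382 0.0865] 0.04327618797529533 12.05
o [0.4843 0.142  0.0525]
foot [ 61.1  -4.8 -27.9]
tip [61.8  2.8 10.1]
post at axis height [61.6  0.8  0. ] k 0.7332778836757331
post z.052 rel [61.6  0.5]
```

Contact should come in about 2.5 mm, so I'll creep.

Call:
send_rows(deltas=[[[-0.0003,0.0013,0],[0,0,0],0.043],[[0,0,0],[0,0,0],0.043]])

```text
clock: 12.3
position: [0.4635, 0.1396, 0.0865]
tool_rot: [[0.001, 0.977, 0.211], [0.001, 0.211, -0.977], [-1.0, 0.001, -0.001]]
force: [0.8, 0.0, -1.1]
gripper_width: 0.0436
```

```bash
python3 fm.py
```

```text
F [-0.155   0.0129 -0.3331] sd [0.1079 0.0989 0.1456] ex -0.14872628679190764 ey 0.04528569813996938 T [-0.0024  0.0056  0.0004] [0.0084 0.0058 0.0088] [0.4635 0.1395 0.0865] 0.04360161884908606 12.9
```

Call:
send_rows(deltas=[[[-0.0001,0.0006,0],[0,0,0],0.043],[[0,0,0],[0,0,0],0.043]])

```text
clock: 13.15
position: [0.4634, 0.1401, 0.0865]
tool_rot: [[0.001, 0.978, 0.211], [0.001, 0.211, -0.978], [-1.0, 0.001, -0.001]]
force: [-0.7, -0.6, -0.3]
gripper_width: 0.0434
```

```bash
python3 fm.py;python3 rel.py;python3 -c "
from h import *
snap('wrist','w12');crop('w12',340,480,200,300,5.5,'w12c')"
```

```text
F [-0.0513 -0.1308 -0.4638] sd [0.1243 0.1453 0.1189] ex -0.07773678771345427 ey -0.11693925623157615 T [-0.0048 -0.002   0.0077] [0.0069 0.0077 0.0086] [0.4634 0.1401 0.0865] 0.043272975087984694 13.75
o [0.4839 0.1439 0.0525]
foot [ 61.1  -6.7 -27.9]
tip [61.7  0.9 10.1]
post at axis height [61.5 -1.1  0. ] k 0.7338119514312714
post z.052 rel [61.5 -1.4]
```

View pics/w12c.png

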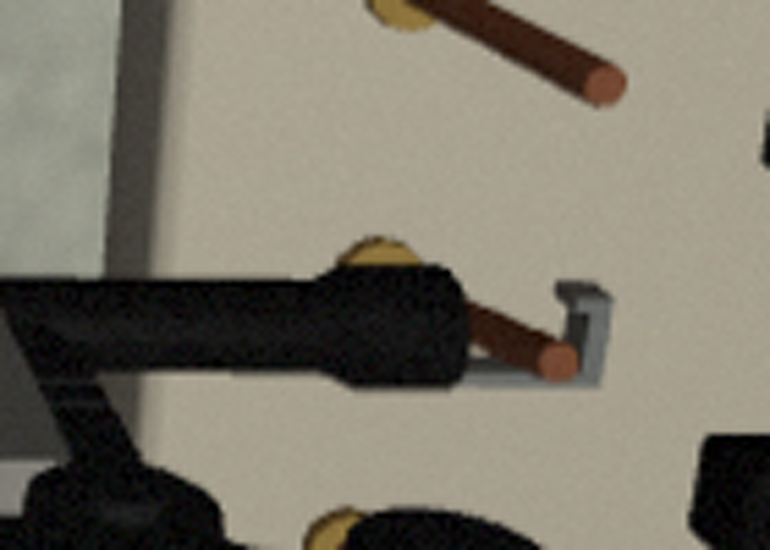

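Call:
send_rows(deltas=[[[-0.0001,0.0006,0],[0,0,0],0.043],[[0,0,0],[0,0,0],0.043]])

```text
clock: 14.05
position: [0.4633, 0.1407, 0.0865]
tool_rot: [[0.001, 0.978, 0.211], [0.001, 0.211, -0.978], [-1.0, 0.001, -0.0]]
force: [0.4, -0.2, -0.8]
gripper_width: 0.0434
```

```bash
python3 fm.py
```

```text
F [ 0.1082 -0.2474 -0.2214] sd [0.1768 0.1386 0.1119] ex 0.05348088022023222 ey -0.26452541981846106 T [-0.0745  0.0022 -0.0264] [0.0092 0.0052 0.0078] [0.4633 0.1407 0.0865] 0.043154978049094884 14.65
```

Call:
send_rows(deltas=[[[-0.0001,0.0006,0],[0,0,0],0.043],[[0,0,0],[0,0,0],0.043]])

```text
clock: 14.9
position: [0.4633, 0.1411, 0.0865]
tool_rot: [[0.001, 0.978, 0.21], [0.0, 0.21, -0.978], [-1.0, 0.001, -0.0]]
force: [0.1, -1.6, -1.0]
gripper_width: 0.0433
```

```bash
python3 fm.py;python3 rel.py
```

```text
F [ 0.1089 -1.3664 -0.3388] sd [0.1893 0.1393 0.1057] ex -0.18186731123746527 ey -1.357925183901194 T [-0.2746 -0.0379 -0.1445] [0.0079 0.0071 0.0129] [0.4632 0.1411 0.0865] 0.04322724997555908 15.5
o [0.4837 0.1449 0.0525]
foot [ 61.   -7.7 -27.9]
tip [61.7 -0.1 10.1]
post at axis height [61.5 -2.2  0. ] k 0.7331143081890257
post z.052 rel [61.5 -2.4]
```

Call:
send_rows(deltas=[[[0,0,-0.0003],[0,0,0],0.045],[[0,0,-0.0003],[0,0,0],0.047],[[0,0,-0.0003],[0,0,0],0.049]])

```text
clock: 15.88
position: [0.4632, 0.1411, 0.0857]
tool_rot: [[0.001, 0.978, 0.211], [0.0, 0.211, -0.978], [-1.0, 0.001, -0.0]]
force: [0.1, -1.5, 0.0]
gripper_width: 0.0484
```

```bash
python3 fm.py;python3 -c "
from h import *
snap('wrist','w13');crop('w13',340,480,200,300,5.5,'w13c')"
```

```text
F [-0.5734 -1.692   0.2087] sd [0.1201 0.1492 0.1117] ex -0.917182236363185 ey -1.53211455643798 T [-0.3171  0.0269 -0.1533] [0.0085 0.0069 0.0071] [0.4632 0.1411 0.0857] 0.048987380083123845 16.475
```

View pics/w13c.png

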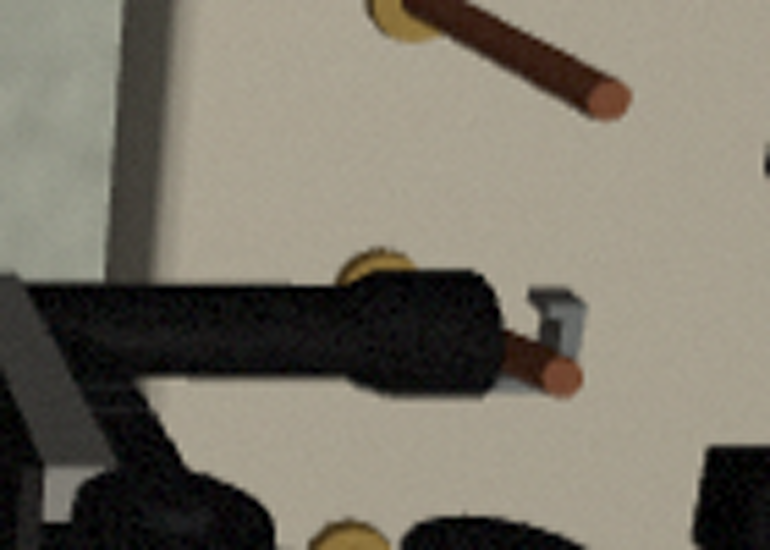

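Call:
send_rows(deltas=[[[0,0,-0.0003],[0,0,0],0.0505],[[0,0,-0.0003],[0,0,0],0.052],[[0,0,-0.0003],[0,0,0],0.0525]])

```text
clock: 16.9
position: [0.4631, 0.1411, 0.0847]
tool_rot: [[0.001, 0.978, 0.211], [0.0, 0.211, -0.978], [-1.0, 0.001, -0.0]]
force: [-0.2, -2.1, 1.7]
gripper_width: 0.0526
```

```bash
python3 fm.py;python3 -c "
from h import *
snap('wrist','w14');crop('w14',200,480,180,320,2.8,'w14c')"
```

```text
F [-0.8126 -1.981   0.2996] sd [0.1241 0.173  0.1078] ex -1.2119475949180447 ey -1.7639626416792038 T [-0.3161  0.1105 -0.1236] [0.009  0.0121 0.0122] [0.4631 0.1411 0.0847] 0.052701966463755655 17.5
```

View pics/w14c.png

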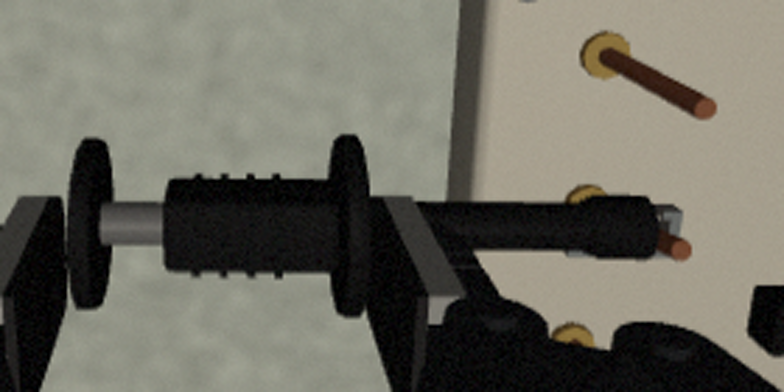

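Call:
send_rows(deltas=[[[0,0,-0.0002],[0,0,0],0.054],[[0,0,0],[0,0,0],0.056],[[0,0,0],[0,0,0],0.058]])

```text
clock: 17.92
position: [0.4636, 0.1416, 0.0846]
tool_rot: [[0.002, 0.978, 0.211], [0.001, 0.211, -0.978], [-1.0, 0.002, -0.001]]
force: [-1.1, -0.5, -0.1]
gripper_width: 0.0578
```

```bash
python3 fm.py;python3 -c "
from h import *
snap('wrist','w15');crop('w15',200,480,180,320,2.8,'w15c')"
```

```text
F [ 0.1319 -0.1925 -0.154 ] sd [0.0739 0.1487 0.1682] ex 0.08825895176905159 ey -0.21585825964369468 T [ 0.0041 -0.0035 -0.0097] [0.0094 0.0079 0.009 ] [0.4634 0.1415 0.0846] 0.05817849370965516 18.525
```

View pics/w15c.png

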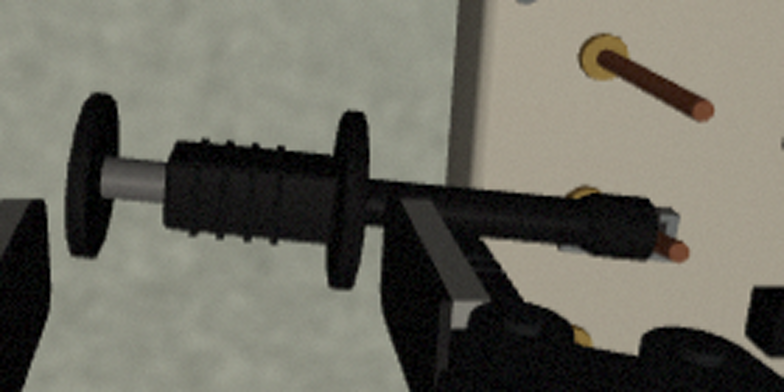

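```bash
python3 -c "
from h import *
for i in range(2):
  snap('side','s1%d'%(5+i));crop('s1%d'%(5+i),190,290,130,210,8,'s1%dc'%(5+i))"
```

```text
(no output)
```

View pics/s16c.png

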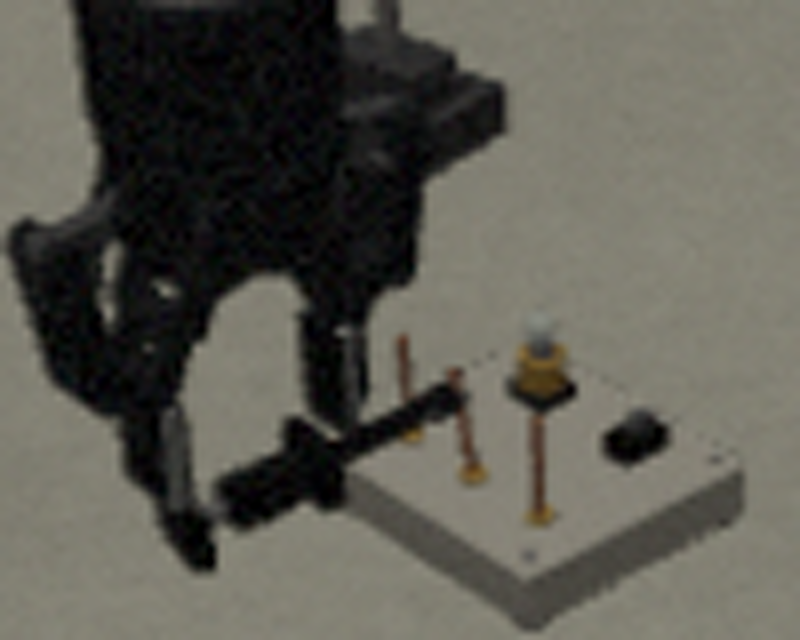

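```bash
python3 -c "
from h import *
w=load('w15');s=load('s16')
f=lambda u,v:((u+.5)/2.8-.5+200,(v+.5)/2.8-.5+180)
g=lambda u,v:((u+.5)/8-.5+190,(v+.5)/8-.5+130)
print(tri((w,*f(348,200)),(s,*g(316,462))));print(tri((w,*f(93,176)),(s,*g(192,528))))
print(abs(load('s15')['pixels'].astype(int)-load('s16')['pixels'])[130:210,190:290].mean())"; python3 st.py
```

```text
(array([0.4886, 0.1495, 0.0493]), [array([0.9251, 0.4702]), array([-0.1898,  0.0908])])
(array([0.4408, 0.142 , 0.0447]), [array([2.0274, 1.1139]), array([-0.4944,  0.0912])])
2.9339583333333334
18.675 [0.4634 0.1415 0.0846] tiltfix [-0.0574  0.0813] yaw 12.168886568365 0.05813499784775654 [-0.1944 -0.1212  0.7018] [ 0.0173 -0.0057 -0.0961]
```

Call:
send_rows(deltas=[[[0,0,0.0],[0,0,0],0.064],[[0,0,0.003],[0,0,0],0.068],[[0,0,0.01],[0,0,0],0.068],[[0,0,0.02],[0,0,0],0.068],[[0,0,0.03],[0,0,0],0.068],[[0,0,0.03],[0,0,0],0.068],[[0,0,0.03],[0,0,0],0.068],[[0,0,0],[0,0,0],0.068],[[0,0,0],[0,0,0],0.068]])

```text
clock: 19.8
position: [0.4627, 0.1414, 0.2148]
tool_rot: [[0.003, 0.978, 0.211], [0.001, 0.211, -0.978], [-1.0, 0.004, -0.001]]
force: [-0.1, -0.2, -0.4]
gripper_width: 0.068
```

```bash
python3 st.py; python3 -c "
from h import *
snap('wrist','w17');snap('side','s17');crop('s17',190,290,130,210,8,'s17c');crop('w17',200,400,120,260,4,'w17c')"
```

```text
19.8 [0.4627 0.1414 0.2148] tiltfix [-0.073   0.1945] yaw 12.169901826521473 0.06797481060021578 [-0.1018 -0.2213 -0.3746] [-0.0132 -0.0103  0.0087]
```

View pics/s17c.png

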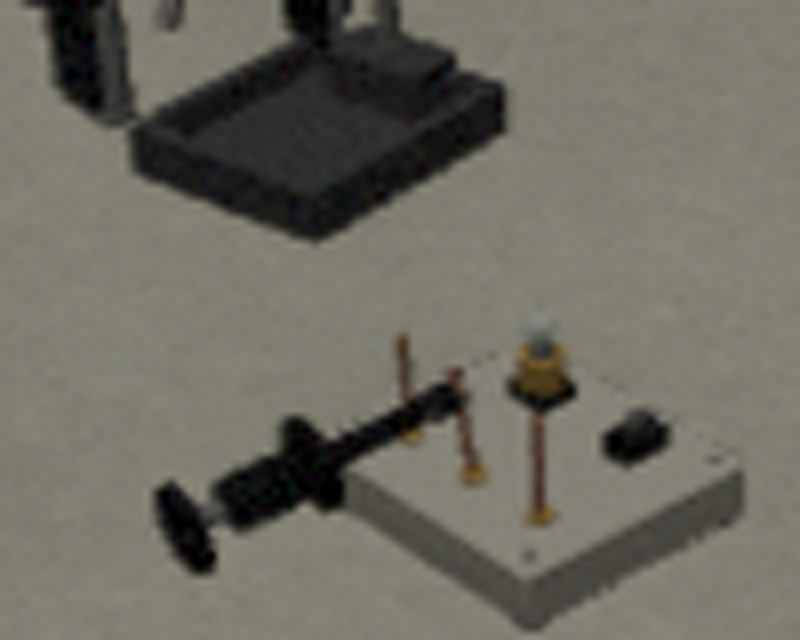

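View pics/w17c.png

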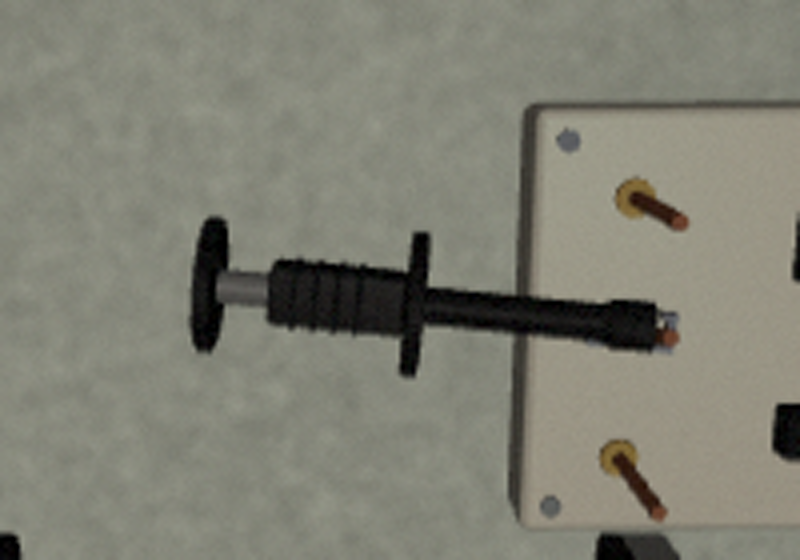

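```bash
python3 -c "
from h import *
w=load('w17');s=load('s17')
f=lambda u,v:((u+.5)/4-.5+200,(v+.5)/4-.5+120)
g=lambda u,v:((u+.5)/8-.5+190,(v+.5)/8-.5+130)
F=tri((w,*f(416,304)),(s,*g(313,463)))[0];T=tri((w,*f(209,285)),(s,*g(185,528)))[0];N=tri((w,*f(656,328)),(s,*g(456,400)))[0]
print(F,T,N); ex=(N-T)/np.linalg.norm(N-T);ey=np.cross([0,0,1],ex);ey/=np.linalg.norm(ey);d=np.array([.5454,.1501,.0255])-F;print(ex,d@ex,d@ey)
snap('side','s18');snap('top','t18');print(np.abs(load('s18')['pixels'].astype(int)-s['pixels'])[130:210,190:290].mean())
crop('t18',190,500,130,300,2.5,'t18c')"
```

```text
[0.4883 0.1504 0.0487] [0.44   0.1436 0.0442] [0.5441 0.1571 0.0511]
[0.9896 0.128  0.0655] 0.05498497869104819 -0.007618773635455
2.1372916666666666
```

View pics/t18c.png

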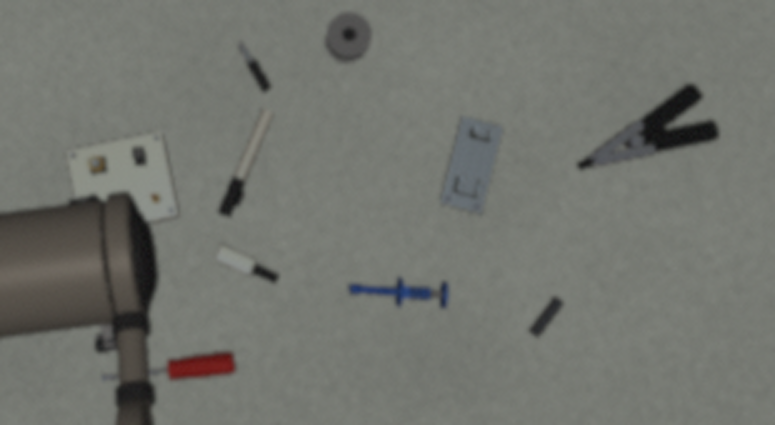

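```bash
python3 -c "
from h import *
print(manip.close_job())"
```

```text
the job is handed in; nothing more can be done
None
```

I clipped the black probe onto the middle post and handed the job in at about 20 s. The simulator gave no verdict, so what follows is from my own measurements.

- **Grasp and lift:** I gripped the probe between thumb plate and flange, lifted it out of its rest and pressed the plunger fully in the air.
- **Hooking:** The post leans towards box +y, about 7.5 mm at its tip. I brought the open hook in from the probe's left until contact. The averaged force was about 1.4 N over 0.6 s, below the 6 N limit.
- **Release:** I let the plunger spring back in steps, and the largest averaged sideways force was about 2.1 N. I then opened the fingers and raised the hand about 130 mm.

**Last checks**
- The final pictures show the post between hook and nose, with the probe held by it alone and nothing visibly moving between two frames.
- The flange centre is about 49 mm above the table. The post's foot is about 55 mm ahead of it and 7.6 mm to the side, both within limits.
- The rear sagged by about 4° and the probe turned by about 5° on the post when I let go.
- The bystanders I could see in the last top view look unmoved. The arm hid part of that view, including the outer left post, but both outer posts stand clear of the probe in the wrist and side pictures.

I could not read the plunger travel or the grip force after letting go. Plunger travel was about 2.3 mm by finger opening just before the fingers came away.

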